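# Find the loose vessel cap and mark it

## Task

Before the pressure vessels go into the microwave oven, check their caps: of the two clamped vessels with a bar across the cap, one cap is tight and one is loose. Turn the bar caps by about 20 degrees (not more than 40) and let go, one after the other, until you find the loose one, which turns easily and stays where you leave it, while the tight one pushes back and springs back; leave the loose cap turned. Then stand the steel marker post upright on the table close beside the vessel with the loose cap.

Things in the scene. Friction and masses are not known exactly. Their poses are not given: they have to be found in the camera images.
- vessel_a: One of two clamped vessels that look the same; places swapped at random, looseness not visible. White cylinder 62 mm across in a fixed 84 x 84 x 16 mm aluminium stand; white cap 68 mm across, 68-84 mm above the table, crossed by an upright bar 80 mm long, 12 mm thick, 84-110 mm above the table. Origin on the table, on the axis of vessel and cap; z up; at cap value 0 the bar lies along x.
- cap_a (a joint): Turn of the cap on vessel_a (rad), 0 at the start, positive anticlockwise from above: the bar's direction is the vessel's yaw plus this. A loose cap turns either way at about 0.04 N m and stays where left. A tight cap resists either way like a spring of 1.2 N m per rad and returns to within 2 degrees of 0 when let go.
- vessel_b: The other clamped vessel, same shape, sizes and frame as vessel_a. The bars can be gripped from above across their 12 mm, or pushed at one end. The other white vessel on the table has no bar and no stand and is not part of the check.
- cap_b (a joint): Turn of the cap on vessel_b, as for cap_a.
- marker: Loose steel marker post, 84 mm high, 0.12 kg: round foot 46 mm across and 14 mm high, stem 16 mm across from 18 to 70 mm high, round head 26 mm across from 74 to 84 mm. Starts upright on the table between the vessels. Origin at the centre of the foot's underside, z up along the stem. Grip the stem from above, in any direction.
Things that resemble listed ones, but are neither listed nor needed, are in the scene too. What is shaped like the vessel_a but green is not meant. What is shaped like the marker but purple is not meant.

How it is judged (in metres and radians):
On the way, in this order (a step that is already met when the one before it is completed fails the run):
1. a cap has been turned by at least 10 degrees, either way, let go, and stays turned: the loose one ((((value of joint cap_a above 0.17 rad or value of joint cap_a below -0.17 rad) and contact force between the fingers and vessel_a below 0.1 N) or ((value of joint cap_b above 0.17 rad or value of joint cap_b below -0.17 rad) and contact force between the fingers and vessel_b below 0.1 N))), for 0.5 s.
2. the marker has come within 120 mm of that vessel, axis to axis ((((value of joint cap_a above 0.17 rad or value of joint cap_a below -0.17 rad) and horizontal distance between marker and vessel_a below 0.12 m) or ((value of joint cap_b above 0.17 rad or value of joint cap_b below -0.17 rad) and horizontal distance between marker and vessel_b below 0.12 m))), for 0.2 s.
At the end, for the whole second after the job is handed in: The loose cap has been left turned by at least 10 degrees, and the marker stands still and upright (within 10 degrees) with its foot on the table, its axis within 120 mm of the axis of that vessel ((((value of joint cap_a above 0.17 rad or value of joint cap_a below -0.17 rad) and horizontal distance between marker and vessel_a below 0.12 m) or ((value of joint cap_b above 0.17 rad or value of joint cap_b below -0.17 rad) and horizontal distance between marker and vessel_b below 0.12 m)) and angle between marker's own z axis and vertical below 0.17 rad and height (world z) of marker below 0.008 m and linear speed of marker below 0.02 m/s); the robot touches nothing.
It fails at once if a cap is turned more than 45 degrees (unscrewed or forced) (value of joint any of cap_a, cap_b above 0.785 rad or value of joint any of cap_a, cap_b below -0.785 rad).
It also fails if it takes over 58 s, if anything falls off the work surface, if the arm or the gripper's body presses on something with over 40 N, if the wrist force passes 120 N, or if a joint passes its speed limit or range.

## Robot

A 6-joint arm with a two-finger parallel gripper is mounted at the origin on the work surface. World frame = base frame: x ahead of the robot, y to its left, z up, the work surface at z = 0. Lengths are in mm, angles in rad, forces in N, time in s.
With the tool pointing down it reaches from about 275 to 1000 mm from the base axis. Payload 8.4 kg.
Tool frame: the origin (TCP) lies at the very end of the fingers, on their centre line; the grasp point (between the pads) lies 19 mm behind it; z points along the fingers, y is the direction in which the jaws open and shut (so a half turn about z gives the same grasp; the last joint's range is limited). The gripper opens to 85 mm and grips with 20 to 120 N. Pads are 22 mm wide; open, the fingers measure 114 mm over their backs; the gripper's body (76 mm by 85 mm) begins 54 mm behind the grasp point. The pads swing forward as they close: fully open they stand 13 mm farther back than shut.
Start: joints at [1.293, 0.353, 1.633, -0, 1.155, -0.002], TCP at [170.196, 601.383, 231.281] pointing down, gripper open.
Joint ranges: [-2.63, 2.63], [-0.92, 2.1], [0.06, 2.66], [-1.3, 4.44], [0, 2.69], [-3.02, 3.02]. Speed limits (rad/s): [2.22, 2.22, 2.79, 3.14, 3.14, 3.14].

## Interface

Orientations are given as [roll, pitch, yaw] about the fixed x, y, z axes, in that order (R = Rz(yaw) Ry(pitch) Rx(roll)).
In Python, from rig import r gives the robot as it stands.
- The arm moves only by the tool jog_arm, never from a script. Its argument "moves" is a list of rows, each an object with "grip": the gripper command: -1 is fully open, 1 is shut, values between are in proportion; "translation": the shift along the tool's x, y, z in m, a list of three; "twist": the turn, a rotation vector about the tool's x, y, z in rad, a list of three. In form: [{"grip": grip, "translation": [dx, dy, dz], "twist": [ax, ay, az]}, ...]. A call has 1 to 10 rows; each row shifts and turns the commanded pose from where the row before left it, along the tool's axes as they then stand; what a row does not reach is not made up. A row lasts 1/12 s, in which the tool goes at most 41.7 mm and 7.16 degrees, less where a joint would pass 70% of its speed; a pose out of reach is approached as far as the arm can. A call with a gripper value outside its range is refused whole. The fingers move at their own pace and stop on an object; "squeeze" is the grip in N (left out, the last holds). Time passes only in rows, so rows that do not move let the fingers close. It gives the time, the measured TCP pose, the force and the opening at its end, in the units of the state.
- r.sense(): the state, without advancing time (a new reading comes with each control period).
- r.grab_frame(name): name is "scene" or "top"; returns (picture, depth): 480x640x3 uint8, red, green, blue; 480x640 float32, mm along the optical axis (not along the pixel's ray), 0 where there is no reading.
- r.calibration(name): a dict with "fx", "fy", "cx", "cy" (pixels), "R" (3x3) and "t" (3): a world point X has camera coordinates R X + t. Camera axes: x right, y down, z forward; pixel columns grow to the right and rows downward; lengths in mm; the calibration is good to about 2 mm. A picture is of the moment at which its call begins. calibration takes no time and is no camera call.
- r.sign_off(): hands the job in, once; it reports no verdict.
The state is a dict: "clock": time; "qpos": joint angles; "qvel": joint speeds; "joint_efforts": joint torques, N m; "eef_pos": TCP position; "tcp_rot": TCP orientation; "contact_force": force on the tool from outside, world axes, zero at the start; "wrist_torque": the same for the moment, N m; "opening": opening from 0.0 (shut) to 1.0 (fully open).
Only numpy, scipy, OpenCV 4.12 (cv2) and the standard library are available. Lean on these libraries where they do the work, as an engineer would, in place of code of your own. Each camera call takes 0.05 s, during which the arm holds its last target.

## Working session

There is one attempt and no reset: what is moved stays moved. The work goes in short steps, Python scripts to look and compute and a tool call to move; the robot and the scene stay as the last step left them, time stands still between calls to the robot, and variables do not carry over. Pictures are saved under pics/ and viewed, and the job is handed in when it is done.

Besides the shell and the picture viewer there is one more tool, called after ">>>" as name(argument=value, ...) on one line, values as JSON. jog_arm: Moves the arm, as the interface text tells. Its arguments: {"type":"object","properties":{"moves":{"type":"array"},"squeeze":{"type":"number"}},"required":["moves"]}

```bash
mkdir -p pics; ls; python3 - <<'E'
from rig import r
import cv2,numpy as np
for n in ["scene","top"]:
    p,d=r.grab_frame(n); cv2.imwrite(f"pics/{n}0.png",p[:,:,::-1]); np.save(f"{n}0.npy",d)
    c=r.calibration(n); print(n,{k:np.round(v,3).tolist() for k,v in c.items()})
s=r.sense(); print(s)
E
```

```text
pics
scene {'fx': 572.268, 'fy': 572.268, 'cx': 311.81, 'cy': 241.906, 'R': [[-0.464, 0.885, -0.019], [0.544, 0.268, -0.795], [-0.699, -0.38, -0.606]], 't': [249.399, -255.133, 1512.572]}
top {'fx': 522.288, 'fy': 522.288, 'cx': 320.559, 'cy': 238.385, 'R': [[-0.018, -1.0, 0.021], [-0.999, 0.017, -0.035], [0.034, -0.021, -0.999]], 't': [-2.242, 533.015, 802.621]}
{'clock': 0.1, 'qpos': array([ 1.29258733e+00,  3.53574633e-01,  1.63404583e+00,  1.10732412e-05,
        1.15520641e+00, -2.39377594e-03]), 'qvel': array([ 0.00155278, -0.00269236, -0.00169446,  0.00123517,  0.00010818,
       -0.00048917]), 'joint_efforts': array([ 1.57687793e-05, -6.06353974e+01, -3.42815244e+01, -1.88838453e-04,
        3.96558098e-03, -7.79598781e-05]), 'eef_pos': array([170.08442659, 600.97433247, 230.64537859]), 'tcp_rot': array([-3.14035847e+00, -1.30795402e-05,  2.86577295e+00]), 'contact_force': array([0.65909442, 0.36828686, 0.79651636]), 'wrist_torque': array([0.0131164 , 0.0470996 , 0.01057532]), 'opening': 0.9985117576738187}
```

View pics/scene0.png

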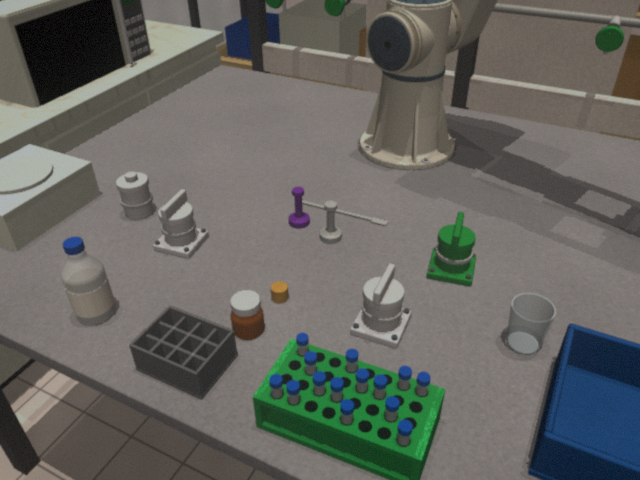

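View pics/top0.png

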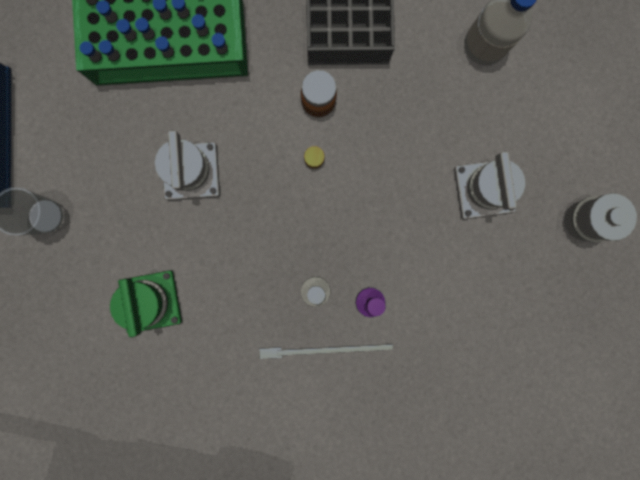

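The two white bar vessels are at about (187,168) and (492,184) in the top view, and at about (383,300) and (179,225) in the scene view. The marker is at (315,292) in the top view and (331,222) in the scene view. I'll enlarge these.

```bash
python3 - <<'E'
import cv2,numpy as np
t=cv2.imread("pics/top0.png");s=cv2.imread("pics/scene0.png")
def crop(im,x,y,w,h,k): return cv2.resize(im[y:y+h,x:x+w],None,fx=k,fy=k,interpolation=cv2.INTER_CUBIC)
a=np.hstack([crop(t,145,120,80,90,4),crop(t,450,140,80,90,4)])
cv2.imwrite("pics/c1.png",a)
b=np.hstack([crop(s,340,255,80,90,4),crop(s,145,180,80,90,4)])
cv2.imwrite("pics/c2.png",b)
c=np.hstack([crop(t,290,260,60,60,6),crop(s,300,195,60,60,6)])
cv2.imwrite("pics/c3.png",c)
E
```

```text
(no output)
```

View pics/c1.png

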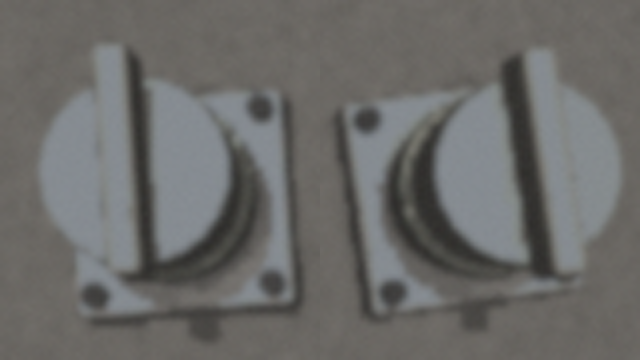

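View pics/c2.png

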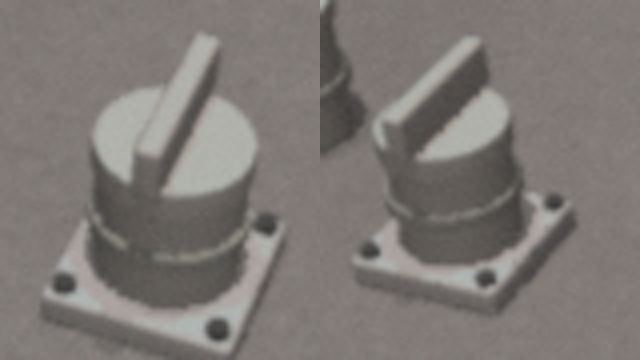

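View pics/c3.png

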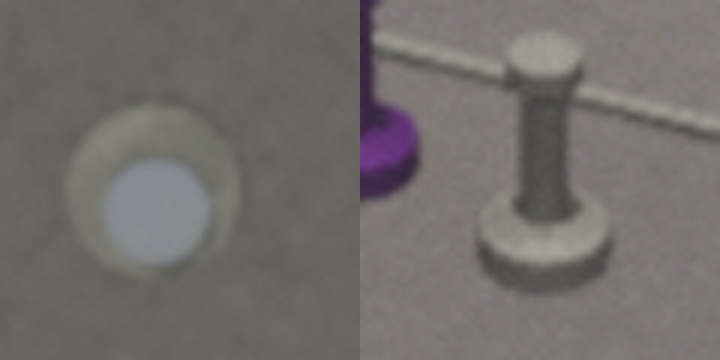

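```bash
cat > h.py <<'E'
from rig import r
import cv2,numpy as np
C={n:r.calibration(n) for n in("scene","top")}
def K(c): return np.array([[c["fx"],0,c["cx"]],[0,c["fy"],c["cy"]],[0,0,1]])
def tri(pt,ps):
    P=[K(C[n])@np.c_[np.array(C[n]["R"]),np.array(C[n]["t"])] for n in("top","scene")]
    X=cv2.triangulatePoints(P[0],P[1],np.array(pt,float),np.array(ps,float)); return (X[:3]/X[3]).ravel()
def atz(n,p,z):
    c=C[n];R=np.array(c["R"]);o=-R.T@np.array(c["t"]);d=R.T@np.linalg.solve(K(c),[p[0],p[1],1.]); return o+d*(z-o[2])/d[2]
E
python3 - <<'E'
from h import *
for nm,a,b in [("L far",(172.5,188),(392,264.5)),("L near",(172.5,131.2),(377.2,294)),("Lfar2",(176,188),(392,264.5)),
 ("R far",(512.8,208.8),(184,190.5)),("R near",(505.2,152),(163.5,211)),("mhead",(316.2,295.3),(330.8,203.7)),("mfoot",(315.3,291.7),(330.8,233))]:
    print(nm,tri(a,b).round(1))
print("z110 top L",atz("top",(172.5,131.2),110).round(1),atz("top",(176,188),110).round(1),"scene",atz("scene",(377.2,294),110).round(1),atz("scene",(392,264.5),110).round(1))
print("z110 R",atz("top",(505.2,152),110).round(1),atz("top",(512.8,208.8),110).round(1),"scene",atz("scene",(163.5,211),110).round(1),atz("scene",(184,190.5),110).round(1))
print("m",atz("top",(316.2,295.3),84).round(1),atz("scene",(330.8,203.7),84).round(1),atz("top",(315.3,291.7),14).round(1),atz("scene",(330.8,233),14).round(1))
d=np.load("top0.npy");c=C["top"]
for u,v in [(174,160),(509,180),(316,295),(315,157)]:
    z=float(np.median(d[v-1:v+2,u-1:u+2])); X=np.array(c["R"]).T@(np.linalg.solve(K(c),[u,v,1.])*z-np.array(c["t"])); print(u,v,z,X.round(1))
# stand corners
for q in [(145+260/4,120+107/4),(145+95/4,120+295/4),(145+272/4,120+283/4),(450+47/4,140+120/4),(450+73/4,140+292/4)]: print(atz("top",q,16).round(1))
E
```

```text
L far [602.4 189.5 107.9]
L near [679.6 192.2 105.5]
Lfar2 [601.6 187.2 106.1]
R far [ 565.7 -275.8  104.1]
R near [ 644.  -265.7  105.4]
mhead [449.9  -1.6  82.7]
mfoot [450.2  -1.2   9.9]
z110 top L [679. 190. 110.] [601.2 185.9 110. ] scene [683.7 194.7 110. ] [605.9 189.  110. ]
z110 R [ 644.4 -266.1  110. ] [ 565.7 -274.2  110. ] scene [ 649. -258.  110.] [ 572.8 -268.2  110. ]
m [450.4  -2.3  84. ] [ 4.514e+02 -1.000e-01  8.400e+01] [450.8  -1.8  14. ] [454.9   1.7  14. ]
174 160 711.0460205078125 [639.6 188.4 109.5]
509 180 719.8290405273438 [ 605.6 -270.4  109.3]
316 295 735.581787109375 [450.7  -2.   82.6]
315 157 797.5284423828125 [656.7  -4.7  27.7]
[677.1 157.   16. ]
[605.2 220.8  16. ]
[608.8 153.1  16. ]
[ 635.5 -233.    16. ]
[ 568.2 -241.4   16. ]
```

I triangulated the positions. Bar tops come out at about 106–110 mm and the marker head at about 83 mm, which matches the text.

| Object | Position (mm) | Bar angle |
|---|---|---|
| Left vessel | (640.5, 188.5) | +3° |
| Right vessel | (605, -270) | +7° |
| Marker | (450.5, -1.5) | – |

I'll go to the left vessel first.

>>> jog_arm(moves=[{"grip":-1,"translation":[-0.0282,-0.0134,0],"twist":[0,0,0]},{"grip":-1,"translation":[-0.0282,-0.0134,0],"twist":[0,0,0]},{"grip":-1,"translation":[-0.0282,-0.0134,0],"twist":[0,0,0]},{"grip":-1,"translation":[-0.0282,-0.0134,0],"twist":[0,0,0]},{"grip":-1,"translation":[-0.0282,-0.0134,0],"twist":[0,0,0]},{"grip":-1,"translation":[-0.0282,-0.0134,0],"twist":[0,0,0]},{"grip":-1,"translation":[-0.0282,-0.0134,0],"twist":[0,0,0]},{"grip":-1,"translation":[-0.0282,-0.0134,0],"twist":[0,0,0]},{"grip":-1,"translation":[-0.0282,-0.0134,0],"twist":[0,0,0]},{"grip":-1,"translation":[-0.0282,-0.0134,0],"twist":[0,0,0]}])

```text
clock: 0.93
eef_pos: [405.8, 394.3, 231.0]
tcp_rot: [-3.141, -0.0, 2.866]
contact_force: [0.3, -0.1, 0.2]
opening: 0.999
```

>>> jog_arm(moves=[{"grip":-1,"translation":[-0.0282,-0.0134,0],"twist":[0,0,0]},{"grip":-1,"translation":[-0.0282,-0.0134,0],"twist":[0,0,0]},{"grip":-1,"translation":[-0.0282,-0.0134,0],"twist":[0,0,0]},{"grip":-1,"translation":[-0.0282,-0.0134,0],"twist":[0,0,0]},{"grip":-1,"translation":[-0.0282,-0.0134,0],"twist":[0,0,0]},{"grip":-1,"translation":[-0.0282,-0.0134,0],"twist":[0,0,0]},{"grip":-1,"translation":[-0.0282,-0.0134,0],"twist":[0,0,0]},{"grip":-1,"translation":[-0.0282,-0.0134,0],"twist":[0,0,0]},{"grip":-1,"translation":[-0.0282,-0.0134,0],"twist":[0,0,0]},{"grip":-1,"translation":[-0.0282,-0.0134,0],"twist":[0,0,0]}])

```text
clock: 1.77
eef_pos: [640.7, 188.6, 230.9]
tcp_rot: [-3.141, -0.001, 2.866]
contact_force: [0.7, 0.7, -0.9]
opening: 0.998
```

>>> jog_arm(moves=[{"grip":-1,"translation":[0,0,0],"twist":[0,0,-0.108]},{"grip":-1,"translation":[0,0,0],"twist":[0,0,-0.108]},{"grip":-1,"translation":[0,0,0],"twist":[0,0,-0.108]},{"grip":-1,"translation":[0,0,0],"twist":[0,0,0]}])

```text
clock: 2.1
eef_pos: [639.8, 189.5, 230.7]
tcp_rot: [-3.141, -0.001, -3.089]
contact_force: [-0.4, -0.5, -1.0]
opening: 1.0
```

>>> jog_arm(moves=[{"grip":-1,"translation":[0,0,0.03],"twist":[0,0,0]},{"grip":-1,"translation":[0,0,0.03],"twist":[0,0,0]},{"grip":-1,"translation":[0,0,0.03],"twist":[0,0,0]},{"grip":-1,"translation":[0,0,0.03],"twist":[0,0,0]},{"grip":-1,"translation":[0,0,0.02],"twist":[0,0,0]},{"grip":-1,"translation":[0,0,0],"twist":[0,0,0]}])

```text
clock: 2.6
eef_pos: [636.5, 189.1, 86.3]
tcp_rot: [-3.14, -0.008, -3.097]
contact_force: [0.1, 0.4, 0.9]
opening: 1.002
```

>>> jog_arm(moves=[{"grip":1,"translation":[0,0,0],"twist":[0,0,0]},{"grip":1,"translation":[0,0,0],"twist":[0,0,0]},{"grip":1,"translation":[0,0,0],"twist":[0,0,0]},{"grip":1,"translation":[0,0,0],"twist":[0,0,0]},{"grip":1,"translation":[0,0,0],"twist":[0,0,0]},{"grip":1,"translation":[0,0,0],"twist":[0,0,0]},{"grip":1,"translation":[0,0,0],"twist":[0,0,0]},{"grip":1,"translation":[0,0,0],"twist":[0,0,0]}], squeeze=40)

```text
clock: 3.27
eef_pos: [640.4, 189.6, 92.4]
tcp_rot: [-3.141, 0.001, -3.093]
contact_force: [-1.4, -2.6, 5.4]
opening: 0.13
```

```bash
python3 - <<'E'
from h import *
s=r.sense(); print(s["clock"],s["eef_pos"],s["tcp_rot"],s["contact_force"],s["wrist_torque"],s["opening"])
p,d=r.grab_frame("scene"); cv2.imwrite("pics/s1.png",cv2.resize(p[180:380,250:510],None,fx=3,fy=3)[:,:,::-1])
E
```

```text
3.2667 [640.35233967 189.61298003  92.4109447 ] [-3.14125438e+00  1.09998727e-03 -3.09345406e+00] [-1.35415861 -2.61289205  5.40091498] [-0.34748423  0.18671966 -0.03712519] 0.1301950720466375
```

View pics/s1.png

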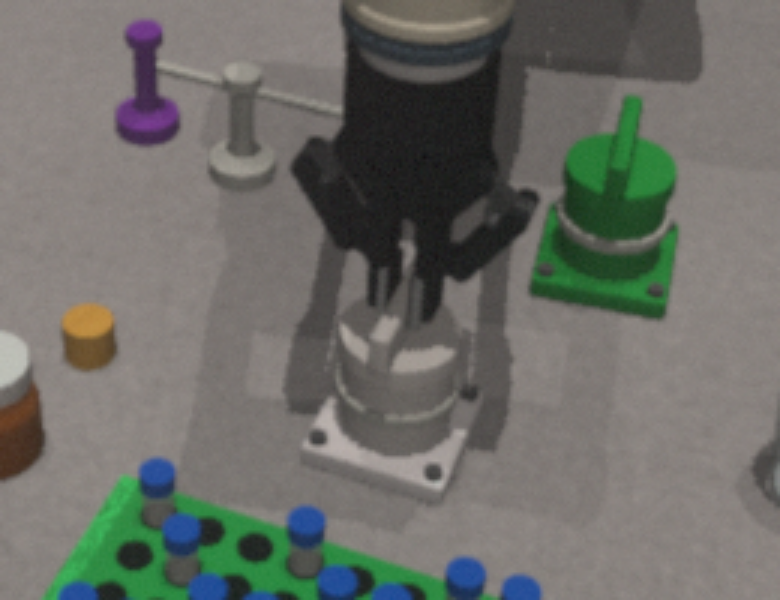

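The bar is between the fingers at opening 0.13, about 11 mm. Next I turn it by about 22° and read the torque.

>>> jog_arm(moves=[{"grip":1,"translation":[0,0,0],"twist":[0,0,0.076]},{"grip":1,"translation":[0,0,0],"twist":[0,0,0.076]},{"grip":1,"translation":[0,0,0],"twist":[0,0,0.076]},{"grip":1,"translation":[0,0,0],"twist":[0,0,0.076]},{"grip":1,"translation":[0,0,0],"twist":[0,0,0.076]},{"grip":1,"translation":[0,0,0],"twist":[0,0,0]},{"grip":1,"translation":[0,0,0],"twist":[0,0,0]}])

```text
clock: 3.9
eef_pos: [640.4, 190.0, 92.4]
tcp_rot: [3.141, 0.001, 2.809]
contact_force: [-1.2, -0.3, 4.8]
opening: 0.129
```

```bash
python3 - <<'E'
from h import *
s=r.sense(); print(s["clock"],s["eef_pos"],s["tcp_rot"],s["contact_force"],s["wrist_torque"],s["opening"],s["qpos"][5])
E
```

```text
3.9 [640.423959   190.04531262  92.43393437] [3.14077679e+00 1.15107955e-03 2.80903889e+00] [-1.17069559 -0.32786266  4.76684428] [-0.04360174  0.14333327 -0.04662387] 0.12934667674629372 -0.952012834833466
```

>>> jog_arm(moves=[{"grip":-1,"translation":[0,0,0],"twist":[0,0,0]},{"grip":-1,"translation":[0,0,0],"twist":[0,0,0]},{"grip":-1,"translation":[0,0,0],"twist":[0,0,0]},{"grip":-1,"translation":[0,0,0],"twist":[0,0,0]},{"grip":-1,"translation":[0,0,-0.025],"twist":[0,0,0]},{"grip":-1,"translation":[0,0,-0.03],"twist":[0,0,0]},{"grip":-1,"translation":[0,0,-0.03],"twist":[0,0,0]},{"grip":-1,"translation":[0,0,-0.03],"twist":[0,0,0]},{"grip":-1,"translation":[0,0,-0.03],"twist":[0,0,0]}])

```text
clock: 4.65
eef_pos: [639.7, 189.9, 237.6]
tcp_rot: [-3.141, -0.0, 2.81]
contact_force: [0.7, 0.2, 0.3]
opening: 1.001
```

```bash
python3 - <<'E'
from h import *
p,d=r.grab_frame("scene"); cv2.imwrite("pics/s2.png",cv2.resize(p[180:380,250:510],None,fx=3,fy=3)[:,:,::-1])
E
```

```text
(no output)
```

View pics/s2.png

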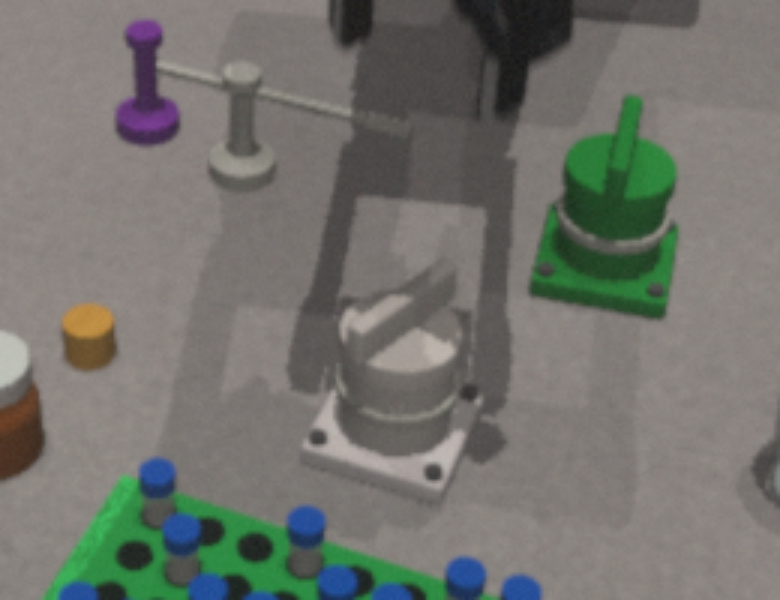

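The bar stayed turned at about 20° and the holding torque was only 0.05 N m, where a tight cap would need about 0.46. So the left cap is the loose one. I'll check that in numbers while I turn the tool for the marker pick, with the jaws along world x to stay clear of the purple post.

>>> jog_arm(moves=[{"grip":-1,"translation":[0,0,0],"twist":[0,0,0.124]},{"grip":-1,"translation":[0,0,0],"twist":[0,0,0.124]},{"grip":-1,"translation":[0,0,0],"twist":[0,0,0.124]},{"grip":-1,"translation":[0,0,0],"twist":[0,0,0.124]},{"grip":-1,"translation":[0,0,0],"twist":[0,0,0.124]},{"grip":-1,"translation":[0,0,0],"twist":[0,0,0.124]},{"grip":-1,"translation":[0,0,0],"twist":[0,0,0.124]},{"grip":-1,"translation":[0,0,0],"twist":[0,0,0.124]},{"grip":-1,"translation":[0,0,0],"twist":[0,0,0.124]},{"grip":-1,"translation":[0,0,0],"twist":[0,0,0.124]}])

```text
clock: 5.53
eef_pos: [639.8, 189.9, 235.9]
tcp_rot: [-3.141, 0.0, 1.564]
contact_force: [0.1, -0.1, 0.2]
opening: 1.002
```

>>> jog_arm(moves=[{"grip":-1,"translation":[-0.0213,-0.021,0],"twist":[0,0,0]},{"grip":-1,"translation":[-0.0213,-0.021,0],"twist":[0,0,0]},{"grip":-1,"translation":[-0.0213,-0.021,0],"twist":[0,0,0]},{"grip":-1,"translation":[-0.0213,-0.021,0],"twist":[0,0,0]},{"grip":-1,"translation":[-0.0213,-0.021,0],"twist":[0,0,0]},{"grip":-1,"translation":[-0.0213,-0.021,0],"twist":[0,0,0]},{"grip":-1,"translation":[-0.0213,-0.021,0],"twist":[0,0,0]},{"grip":-1,"translation":[-0.0213,-0.021,0],"twist":[0,0,0]},{"grip":-1,"translation":[-0.0213,-0.021,0],"twist":[0,0,0]},{"grip":-1,"translation":[0,0,0],"twist":[0,0,0]}])

```text
clock: 6.37
eef_pos: [446.8, -4.0, 235.8]
tcp_rot: [-3.139, 0.001, 1.569]
contact_force: [-0.3, 0.3, -0.6]
opening: 0.999
```

```bash
python3 - <<'E'
from h import *
p,d=r.grab_frame("top"); cv2.imwrite("pics/t3.png",p[:,:,::-1])
cv2.imwrite("pics/t3c.png",cv2.resize(p[120:210,145:225],None,fx=6,fy=6)[:,:,::-1])
E
```

```text
(no output)
```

View pics/t3.png

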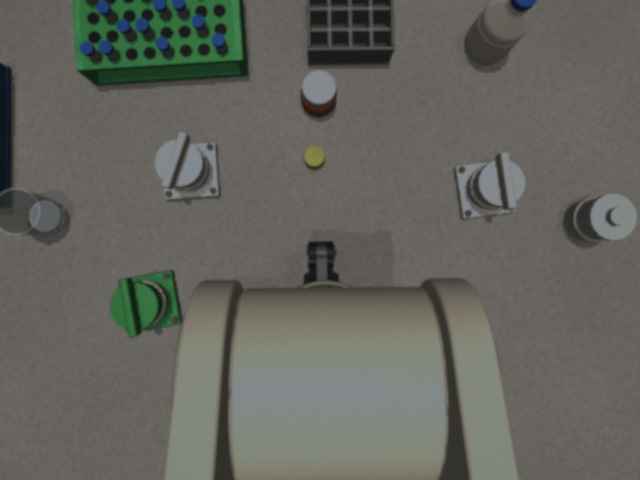

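View pics/t3c.png

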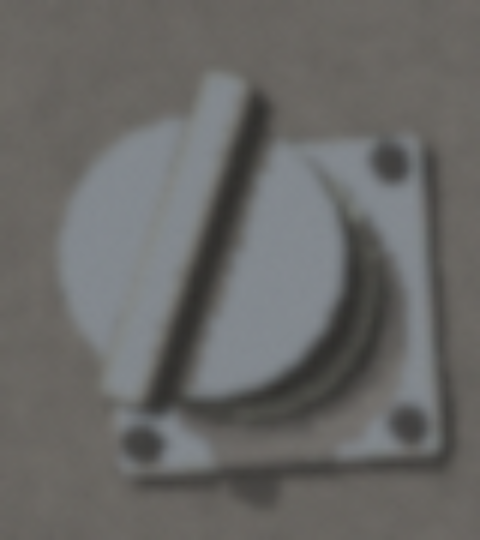

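The bar's top face now runs from (127,395) to (228,80) in the crop. That is about 21° from its first direction, and it has stayed there. Now I settle and fine-position over the marker.

>>> jog_arm(moves=[{"grip":-1,"translation":[0,0,0],"twist":[0,0,0]},{"grip":-1,"translation":[0,0,0],"twist":[0,0,0]},{"grip":-1,"translation":[0,0,0],"twist":[0,0,0]}])

```text
clock: 6.67
eef_pos: [451.5, -1.0, 236.3]
tcp_rot: [3.141, -0.0, 1.57]
contact_force: [0.4, -0.7, -0.8]
opening: 1.0
```

>>> jog_arm(moves=[{"grip":-1,"translation":[0,0,0.03],"twist":[0,0,0]},{"grip":-1,"translation":[0,0,0.03],"twist":[0,0,0]},{"grip":-1,"translation":[0,0,0.03],"twist":[0,0,0]},{"grip":-1,"translation":[0,0,0.03],"twist":[0,0,0]},{"grip":-1,"translation":[0,0,0.03],"twist":[0,0,0]},{"grip":-1,"translation":[0,0,0.03],"twist":[0,0,0]},{"grip":-1,"translation":[0,0,0.019],"twist":[0,0,0]},{"grip":-1,"translation":[0,0,0],"twist":[0,0,0]},{"grip":-1,"translation":[0,0,0],"twist":[0,0,0]},{"grip":-1,"translation":[0,0,0],"twist":[0,0,0]}])

```text
clock: 7.5
eef_pos: [451.7, -1.3, 38.0]
tcp_rot: [3.141, -0.0, 1.57]
contact_force: [-0.5, -0.6, 0.1]
opening: 1.001
```

```bash
python3 - <<'E'
from h import *
p,d=r.grab_frame("scene"); cv2.imwrite("pics/s4.png",cv2.resize(p[120:280,230:430],None,fx=3.75,fy=3.75)[:,:,::-1])
E
```

```text
(no output)
```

View pics/s4.png

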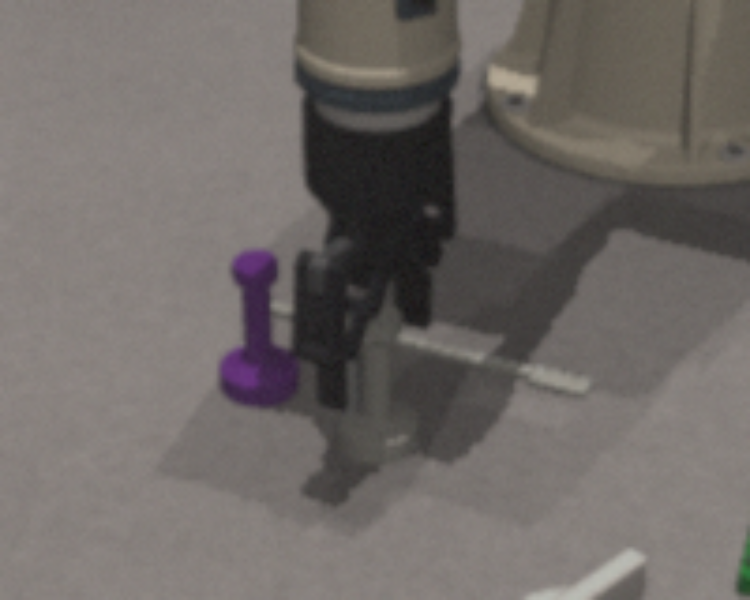

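The fingers straddle the marker stem, whose foot is at (378,430) in the crop. Closing.

>>> jog_arm(moves=[{"grip":1,"translation":[0,0,0],"twist":[0,0,0]},{"grip":1,"translation":[0,0,0],"twist":[0,0,0]},{"grip":1,"translation":[0,0,0],"twist":[0,0,0]},{"grip":1,"translation":[0,0,0],"twist":[0,0,0]},{"grip":1,"translation":[0,0,0],"twist":[0,0,0]},{"grip":1,"translation":[0,0,0],"twist":[0,0,0]},{"grip":1,"translation":[0,0,0],"twist":[0,0,0]},{"grip":1,"translation":[0,0,0],"twist":[0,0,0]},{"grip":1,"translation":[0,0,-0.02],"twist":[0,0,0]},{"grip":1,"translation":[0,0,-0.03],"twist":[0,0,0]}], squeeze=40)

```text
clock: 8.38
eef_pos: [448.4, -1.6, 85.8]
tcp_rot: [-3.136, -0.0, 1.57]
contact_force: [0.3, -0.4, -1.0]
opening: 0.259
```

>>> jog_arm(moves=[{"grip":1,"translation":[0,0,0],"twist":[0,0,0]},{"grip":1,"translation":[0,0,0],"twist":[0,0,0]},{"grip":1,"translation":[0,0,0],"twist":[0,0,0]}])

```text
clock: 8.63
eef_pos: [450.3, -1.6, 86.9]
tcp_rot: [-3.141, 0.0, 1.57]
contact_force: [-0.3, -0.1, -1.9]
opening: 0.258
```

```bash
python3 - <<'E'
from h import *
p,d=r.grab_frame("scene"); cv2.imwrite("pics/s5.png",cv2.resize(p[80:280,230:430],None,fx=3,fy=3)[:,:,::-1])
E
```

```text
(no output)
```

View pics/s5.png

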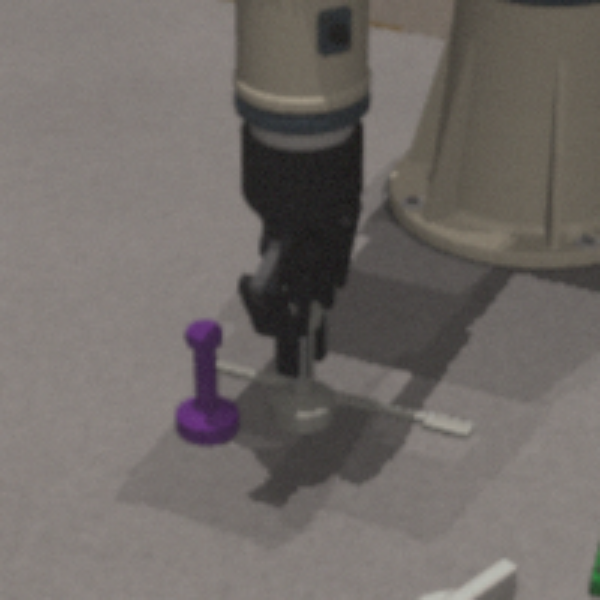

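The marker is lifted upright, with its foot off the table by about the lift height. I carry it to (640, 92), 97 mm from the loose vessel's axis.

>>> jog_arm(moves=[{"grip":1,"translation":[0.0052,0.0105,0],"twist":[0,0,0]},{"grip":1,"translation":[0.0104,0.0211,0],"twist":[0,0,0]},{"grip":1,"translation":[0.0104,0.0211,0],"twist":[0,0,0]},{"grip":1,"translation":[0.0104,0.0211,0],"twist":[0,0,0]},{"grip":1,"translation":[0.0104,0.0211,0],"twist":[0,0,0]},{"grip":1,"translation":[0.0104,0.0211,0],"twist":[0,0,0]},{"grip":1,"translation":[0.0104,0.0211,0],"twist":[0,0,0]},{"grip":1,"translation":[0.0104,0.0211,0],"twist":[0,0,0]},{"grip":1,"translation":[0.0104,0.0211,0],"twist":[0,0,0]},{"grip":1,"translation":[0.0052,0.0105,0],"twist":[0,0,0]}])

```text
clock: 9.52
eef_pos: [643.2, 93.6, 85.9]
tcp_rot: [3.141, -0.0, 1.57]
contact_force: [-0.1, -0.1, -1.6]
opening: 0.262
```

>>> jog_arm(moves=[{"grip":1,"translation":[0,0,0],"twist":[0,0,0]},{"grip":1,"translation":[0,0,0],"twist":[0,0,0]},{"grip":1,"translation":[0,0,0],"twist":[0,0,0]}])

```text
clock: 9.77
eef_pos: [639.3, 91.7, 86.0]
tcp_rot: [-3.139, 0.0, 1.57]
contact_force: [-0.6, -0.4, -0.8]
opening: 0.263
```

```bash
python3 - <<'E'
from h import *
p,d=r.grab_frame("scene"); cv2.imwrite("pics/s6.png",cv2.resize(p[150:350,230:430],None,fx=3,fy=3)[:,:,::-1])
E
```

```text
(no output)
```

View pics/s6.png

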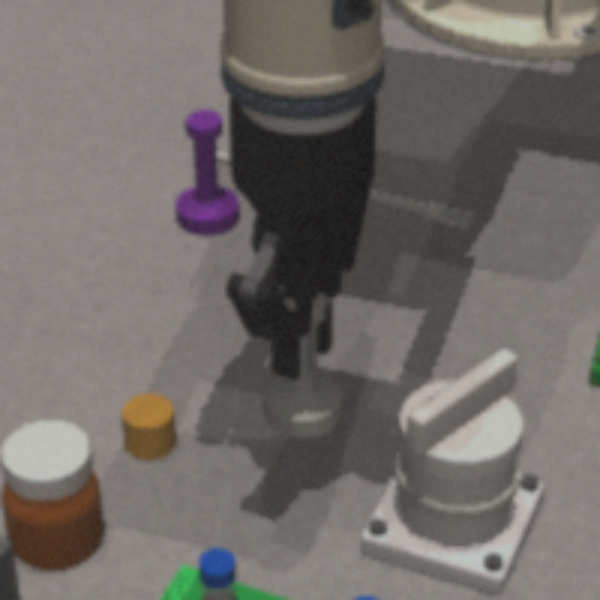

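The marker hangs upright, foot near (303,405) in the crop, clear of the stand and the orange cap. Lowering.

>>> jog_arm(moves=[{"grip":1,"translation":[0,0,0.01],"twist":[0,0,0]},{"grip":1,"translation":[0,0,0.012],"twist":[0,0,0]},{"grip":1,"translation":[0,0,0.012],"twist":[0,0,0]},{"grip":1,"translation":[0,0,0.008],"twist":[0,0,0]},{"grip":1,"translation":[0,0,0.003],"twist":[0,0,0]},{"grip":1,"translation":[0,0,0],"twist":[0,0,0]},{"grip":1,"translation":[0,0,0],"twist":[0,0,0]},{"grip":1,"translation":[0,0,0],"twist":[0,0,0]}])

```text
clock: 10.48
eef_pos: [641.0, 91.9, 42.7]
tcp_rot: [3.141, -0.0, 1.57]
contact_force: [0.3, 0.5, -1.2]
opening: 0.26
```

>>> jog_arm(moves=[{"grip":1,"translation":[0,0,0.001],"twist":[0,0,0]},{"grip":1,"translation":[0,0,0],"twist":[0,0,0]},{"grip":1,"translation":[0,0,0],"twist":[0,0,0]}])

```text
clock: 10.73
eef_pos: [640.8, 91.9, 41.6]
tcp_rot: [3.141, -0.0, 1.57]
contact_force: [0.8, 0.9, -1.3]
opening: 0.262
```

>>> jog_arm(moves=[{"grip":1,"translation":[0,0,0.001],"twist":[0,0,0]},{"grip":1,"translation":[0,0,0],"twist":[0,0,0]},{"grip":1,"translation":[0,0,0],"twist":[0,0,0]}])

```text
clock: 10.98
eef_pos: [640.6, 91.8, 40.3]
tcp_rot: [3.142, -0.0, 1.57]
contact_force: [-0.4, 0.9, -1.7]
opening: 0.259
```

>>> jog_arm(moves=[{"grip":1,"translation":[0,0,0.001],"twist":[0,0,0]},{"grip":1,"translation":[0,0,0],"twist":[0,0,0]},{"grip":1,"translation":[0,0,0],"twist":[0,0,0]}])

```text
clock: 11.23
eef_pos: [640.5, 91.8, 39.2]
tcp_rot: [-3.141, 0.0, 1.57]
contact_force: [-0.3, -0.6, -2.0]
opening: 0.261
```

>>> jog_arm(moves=[{"grip":1,"translation":[0,0,0.001],"twist":[0,0,0]},{"grip":1,"translation":[0,0,0],"twist":[0,0,0]},{"grip":1,"translation":[0,0,0],"twist":[0,0,0]}])

```text
clock: 11.48
eef_pos: [640.5, 91.8, 38.2]
tcp_rot: [-3.141, 0.0, 1.57]
contact_force: [0.3, -0.5, -1.6]
opening: 0.257
```

>>> jog_arm(moves=[{"grip":1,"translation":[0,0,0.001],"twist":[0,0,0]},{"grip":1,"translation":[0,0,0],"twist":[0,0,0]},{"grip":1,"translation":[0,0,0],"twist":[0,0,0]}])

```text
clock: 11.73
eef_pos: [640.8, 91.8, 37.8]
tcp_rot: [3.141, -0.0, 1.57]
contact_force: [-1.1, -0.4, 4.1]
opening: 0.259
```

```bash
python3 - <<'E'
from h import *
p,d=r.grab_frame("scene"); cv2.imwrite("pics/s7.png",cv2.resize(p[200:340,270:410],None,fx=4,fy=4)[:,:,::-1])
E
```

```text
(no output)
```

View pics/s7.png

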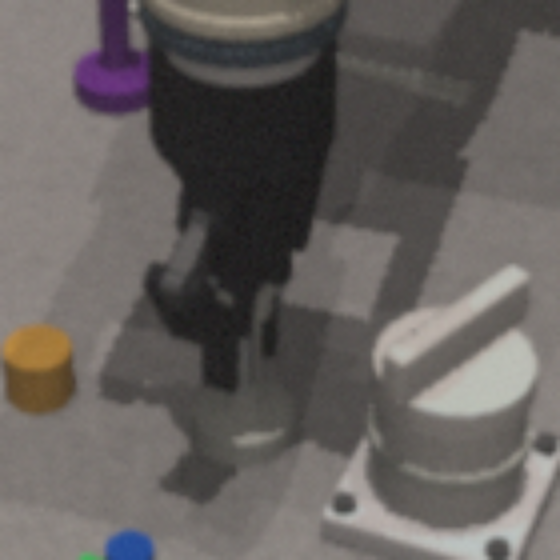

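Contact: the vertical force changed from -1.6 to +4 N, and the foot is on the table at the same TCP height as at the pick. Release and rise, clear of the vessel.

>>> jog_arm(moves=[{"grip":0.2,"translation":[0,0,0],"twist":[0,0,0]},{"grip":-0.2,"translation":[0,0,0],"twist":[0,0,0]},{"grip":-1,"translation":[0,0,0],"twist":[0,0,0]},{"grip":-1,"translation":[0,0,0],"twist":[0,0,0]},{"grip":-1,"translation":[0,0,0],"twist":[0,0,0]},{"grip":-1,"translation":[0,0,0],"twist":[0,0,0]},{"grip":-1,"translation":[0,0,0],"twist":[0,0,0]}])

```text
clock: 12.37
eef_pos: [640.6, 91.9, 37.2]
tcp_rot: [-3.142, -0.0, 1.57]
contact_force: [-0.3, -0.2, -0.0]
opening: 0.996
```

>>> jog_arm(moves=[{"grip":-1,"translation":[0,0,-0.02],"twist":[0,0,0]},{"grip":-1,"translation":[0,0,-0.03],"twist":[0,0,0]},{"grip":-1,"translation":[0,0,-0.03],"twist":[0,0,0]},{"grip":-1,"translation":[0,0,-0.03],"twist":[0,0,0]},{"grip":-1,"translation":[0,0,-0.03],"twist":[0,0,0]},{"grip":-1,"translation":[0,0,-0.03],"twist":[0,0,0]}])

```text
clock: 12.87
eef_pos: [640.3, 91.8, 208.8]
tcp_rot: [-3.142, 0.0, 1.57]
contact_force: [-0.3, 0.2, 0.5]
opening: 1.001
```

>>> jog_arm(moves=[{"grip":-1,"translation":[0,-0.03,0],"twist":[0,0,0]},{"grip":-1,"translation":[0,-0.03,0],"twist":[0,0,0]},{"grip":-1,"translation":[0,-0.03,0],"twist":[0,0,0]},{"grip":-1,"translation":[0,-0.03,0],"twist":[0,0,0]},{"grip":-1,"translation":[0,-0.03,0],"twist":[0,0,0]},{"grip":-1,"translation":[0,-0.03,0],"twist":[0,0,0]},{"grip":-1,"translation":[0,-0.03,0],"twist":[0,0,0]},{"grip":-1,"translation":[0,0,0],"twist":[0,0,0]},{"grip":-1,"translation":[0,0,0],"twist":[0,0,0]},{"grip":-1,"translation":[0,0,0],"twist":[0,0,0]}])

```text
clock: 13.7
eef_pos: [431.5, 92.2, 207.8]
tcp_rot: [3.14, -0.0, 1.57]
contact_force: [0.2, -0.8, -0.2]
opening: 1.0
```

```bash
python3 - <<'E'
from h import *
p,d=r.grab_frame("scene"); a=cv2.resize(p[190:350,280:420],None,fx=3,fy=3)
q,d=r.grab_frame("top"); b=cv2.resize(q[100:260,150:290],None,fx=3,fy=3)
cv2.imwrite("pics/f8.png",np.hstack([a,b])[:,:,::-1])
E
```

```text
(no output)
```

View pics/f8.png

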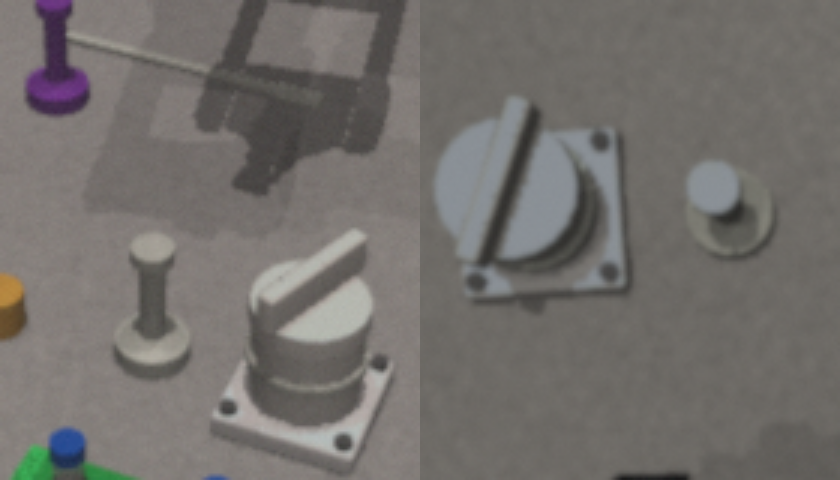

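```bash
python3 - <<'E'
from h import *
h=tri((248,162.7),(330.7,273.3)); f=tri((253.3,169.7),(330.7,302.7)); print(h.round(1),f.round(1))
for v in (h,f): print(np.hypot(*(v[:2]-[640.3,189])).round(1))
s=r.sense(); print(s["clock"],s["opening"]); print(r.sign_off())
E
```

```text
[639.7  91.8  79.8] [640.8  92.   11.8]
97.2
97.0
13.8 1.0003388926131525
the job is handed in; nothing more can be done
None
```

The left vessel, at about (640, 189) mm, has the loose cap, and the marker post now stands upright beside it. I handed the job in at 13.8 s.

- **Cap test:** I gripped the left bar, turned it about 22° clockwise and let go. The wrist torque was about 0.05 N m, where a tight cap would push back with about 0.46 N m. Pictures after release showed the bar still about 21° from its start. I did not turn the right vessel's cap, because the first test had already found the loose one.
- **Marker:** I placed the post at (640, 92) mm. Measured from two views, its axis is 97 mm from the vessel's axis, against a limit of 120 mm. The head lies within about 1 mm of the foot's centre, so the post stands upright with its foot on the table. The gripper is open and about 200 mm away.
- **Disagreements:**
  - Two-view heights read 2–5 mm below the given sizes, which fits the calibration tolerance.
  - The gripper opening on the stem read 0.26, about 22 mm in proportion against a 16 mm stem. The post was held firmly and set down at the same tool height as at the pick.

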